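# Shut off the torch gas: oxygen lever, then propane lever

### The arm

A 6-joint arm with a two-finger parallel gripper is mounted at the origin on the work surface. World frame = base frame: x ahead of the robot, y to its left, z up, the work surface at z = 0. Lengths are in m, angles in rad, forces in N, time in s.
With the tool pointing down it reaches from about 0.35 to 0.8 m from the base axis. Payload 7.3 kg.
Tool frame: the origin (TCP) lies on the mounting face of the last link; the fingertips stand 173 mm ahead of it and the grasp point (between the pads) lies 155 mm ahead of it; z points along the fingers, y is the line along which they close (so a half turn about z gives the same grasp; the last joint's range is limited). The gripper opens to 85 mm and grips with 20 to 120 N. Pads are 22 mm wide; open, the fingers measure 114 mm over their backs; the gripper's body (76 mm by 85 mm) begins 54 mm behind the grasp point. The pads swing forward as they close: fully open they stand 13 mm farther back than shut.
Start: joints at [1.156, 0.342, 1.524, -0, 1.275, -0.146], TCP at [0.139, 0.506, 0.405] pointing down, gripper open.
Joint ranges: [-2.53, 2.53], [-0.77, 2.02], [0.04, 2.7], [-1, 4.14], [0.28, 2.66], [-3.11, 3.11]. Speed limits (rad/s): [2.57, 2.57, 3.14, 3.14, 3.14, 3.14].

### API

Orientations are given as a unit quaternion [x, y, z, w].
In Python, from station import observe, camera, calibration, manip gives the robot as it stands.
- The arm moves only by the shell command python3 -m handwheel 'ROWS' [FORCE]. ROWS is JSON, a list of rows, each a list of 7 numbers: the shift along the tool's x, y, z in m, then the turn, a rotation vector about the tool's x, y, z in rad, then the finger opening in m, from 0 to 0.0854. In form: [[dx, dy, dz, wx, wy, wz, jaw], ...]. A call has 1 to 10 rows; each row shifts and turns the commanded pose from where the row before left it, along the tool's axes as they then stand; what a row does not reach is not made up. A row lasts 1/12 s, in which the tool goes at most 41.7 mm and 7.16 degrees, less where a joint would pass 70% of its speed; a pose out of reach is approached as far as the arm can. A call is refused whole if a number of a shift passes 0.0417 or a number of a turn 0.125, either way. A call with a gripper value outside its range is refused whole. The fingers move at their own pace and stop on an object; FORCE is the grip in N (left out, the last holds). Time passes only in rows, so rows that do not move let the fingers close. It gives the time, the measured TCP pose, the force, the opening and the grip force at its end, in the units of the state.
- observe(): the state, without advancing time (a new reading comes with each control period).
- camera(name): name is "scene" or "top" or "wrist"; returns the picture (400x640x3 uint8, red, green, blue); there is no depth.
- calibration(name): a dict with "fx", "fy", "cx", "cy" (pixels), "origin" and "attitude" of the camera in the world. Camera axes: x right, y down, z forward; pixel columns grow to the right and rows downward; lengths in m; the calibration is good to about 2 mm. A picture is of the moment at which its call begins: read the wrist's pose just before it. calibration takes no time and is no camera call; for the wrist camera it gives the pose at the moment of the call.
- manip.job_done(): hands the job in; it is judged then, once.
The state is a dict: "t": time; "q": joint angles; "joint_vel": joint speeds; "tau": joint torques, N m; "position": TCP position; "ee_rot": TCP orientation; "contact_force": force on the tool from outside, world axes, zero at the start; "wrist_torque": the same for the moment, N m; "width": finger opening in m; "grip_force": force on a finger pad.
Only numpy, scipy, OpenCV 4.12 (cv2) and the standard library are available. Lean on these libraries where they do the work, as an engineer would, in place of code of your own. Each camera call takes 0.05 s, during which the arm holds its last target. There are 200 camera calls.

### The job

The session at the torch is over: shut off its gas at the two bench valves, oxygen first and, only once that is closed, propane, by pushing each lever round clockwise (seen from above) with a fingertip until it stands square across its pipe against its stop. The oxygen line is the thin pipe with the small valve and short lever, the propane line the thick pipe with the large valve and long lever. Push the levers, never pinch them, and leave everything else on the bench standing where it is.

Things in the scene. Friction and masses are not known exactly. Their poses are not given: they have to be found in the camera images.
- oxygen_line: oxygen line (SMALL valve, thin pipe), fixed: steel pipe 21 mm thick, level along its x from -155 to +130 mm at 68 mm height (centre line), down to the bench at both ends; brass valve body 66 mm long, 37 mm thick in the middle, black-sleeved lever on top. Origin: on the bench straight under the lever's pivot, z up. Gauge 48 mm across at x = +88 mm, top at 148 mm. Either line may be the left one.
- oxygen_push (a point): where to push: point on the centre line of the oxygen lever's sleeve, 72 mm from the pivot, 116 mm above the bench; its x axis points from the lever's tip to the pivot, z up; moves with the lever. The sleeve is 18 mm wide, 13 mm high, 42 to 97 mm from the pivot.
- oxygen_lever (a joint): oxygen lever angle, rad: 0 = open, along the pipe, pointing to the line's -x; grows as the lever turns clockwise seen from above, to 1.571 = closed, square across the pipe, pointing to the line's +y, at its end stop. Starts between 0 and 0.25. Stiff: about 4 N at the push point turns it; stays where it is left.
- propane_line: propane line (LARGE valve, thick pipe), fixed: steel pipe 34 mm thick, level along its x from -155 to +130 mm at 68 mm height (centre line), down to the bench at both ends; brass valve body 94 mm long, 58 mm thick in the middle, black-sleeved lever on top. Origin: on the bench straight under the lever's pivot, z up. Gauge 48 mm across at x = +88 mm, top at 152 mm. Either line may be the left one.
- propane_push (a point): where to push: point on the centre line of the propane lever's sleeve, 98 mm from the pivot, 128 mm above the bench; its x axis points from the lever's tip to the pivot, z up; moves with the lever. The sleeve is 22 mm wide, 15 mm high, 42 to 132 mm from the pivot.
- propane_lever (a joint): propane lever angle, rad: 0 = open, along the pipe, pointing to the line's -x; grows as the lever turns clockwise seen from above, to 1.571 = closed, square across the pipe, pointing to the line's +y, at its end stop. Starts between 0 and 0.25. Stiff: about 6 N at the push point turns it; stays where it is left.
- roller_stand: tube roller stand: round steel base (120 mm across), post, cross bar with two brass discs; 165 mm tall; origin under its centre
- fork_rest: tube rest: steel base plate 100 x 70 x 14 mm with a post and a Y fork, 103 mm tall; origin under its centre; stands near the far part of the propane pipe
- frit_jar: clear glass jar with a steel lid, 54 mm across, 75 mm tall; origin under its centre; stands near the far part of the oxygen pipe
- graphite_paddle: graphite paddle lying flat, 197 mm long, 55 mm wide, at most 18 mm tall: plate to its +x, wooden handle to its -x; origin where the plate begins
- tweezers: steel tweezers lying flat, about 155 mm long, 9 mm tall, points to +x; origin under the middle
- flask: blown amber glass flask, 92 mm across, 130 mm tall; origin under its centre
- rod_can: metal can 86 mm across, 105 mm tall, with glass rods standing in it up to about 225 mm above the bench; origin under its centre
- marver_pad: graphite slab 130 x 100 x 14 mm lying flat; origin under its centre
There are look-alikes about, which are no part of the job. What is shaped like the fork_rest but red or yellow is not meant.

How it is judged:
By the outcome, as a careful person would: the job done as asked, in the order asked, and still so for the second after the job is handed in, with the robot touching nothing.
It also fails if it takes over 58 s, if anything falls off the work surface, if the arm or the gripper's body presses on something with over 40 N, if the wrist force passes 120 N, or if a joint passes its speed limit or range.

## Working session

There is one attempt and no reset: what is moved stays moved. The work goes in short steps, Python scripts to look and compute and a shell command to move; the robot and the scene stay as the last step left them, time stands still between calls to the robot, and variables do not carry over. Pictures are saved under pics/ and viewed, at most 10 in all, crops included, and the job is handed in when it is done.

```bash
ls; mkdir -p pics
python3 - <<'E'
from station import observe,camera,calibration
import cv2,json
for n in("top","scene"):
    cv2.imwrite(f"pics/{n}0.png",camera(n)[:,:,::-1]); print(n,calibration(n))
s=observe();print(s['t'],s['position'],s['ee_rot'],s['width'])
E
```

```text
pics
top {'fx': 374.8195438621193, 'fy': 374.8195438621193, 'cx': 318.99644510779524, 'cy': 199.8907268403611, 'origin': array([0.29908563, 0.02873779, 1.43631323]), 'attitude': array([-0.70330691,  0.70690712, -0.04802408,  0.05775292])}
scene {'fx': 377.44870036344037, 'fy': 377.44870036344037, 'cx': 317.5270762577579, 'cy': 209.80239829267472, 'origin': array([1.16724382, 0.82016831, 0.89441935]), 'attitude': array([ 0.2882404 ,  0.84685579, -0.41971091, -0.15360826])}
0.1 [0.1393611  0.50605557 0.40412141] [ 1.33988214e-01  9.90982713e-01 -6.24274215e-04 -1.76641527e-04] 0.0854974624258855
```

View pics/top0.png

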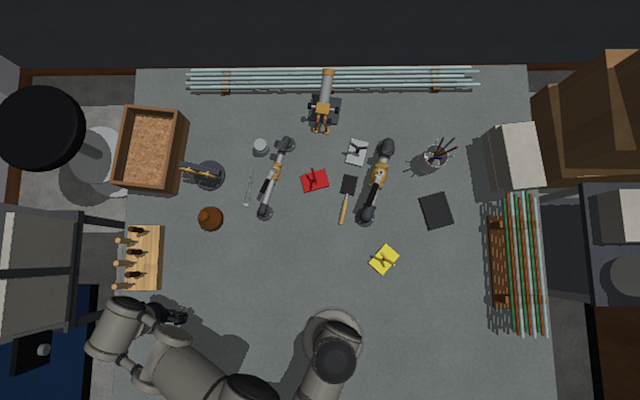

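View pics/scene0.png

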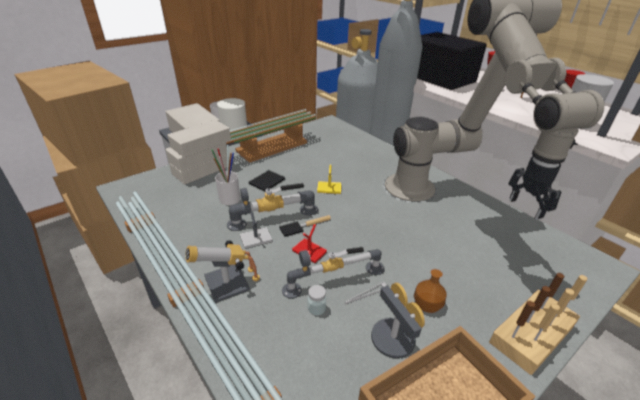

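The top view shows two candidate lines. The left pipe, (265,212) to (285,145), is thin with a jar at (260,147), so it is the oxygen line. The right pipe, (367,215) to (386,148), is thick with the grey fork at (355,152), so it is the propane line. The red fork (314,180) and the yellow one (384,259) are look-alikes. I'll check this choice in one close crop.

Run:
```python
import cv2
i=cv2.imread("pics/top0.png")[125:235,235:405]
cv2.imwrite("pics/c1.png",cv2.resize(i,None,fx=4.7,fy=4.7,interpolation=cv2.INTER_CUBIC))
```

```text
(no output)
```

View pics/c1.png

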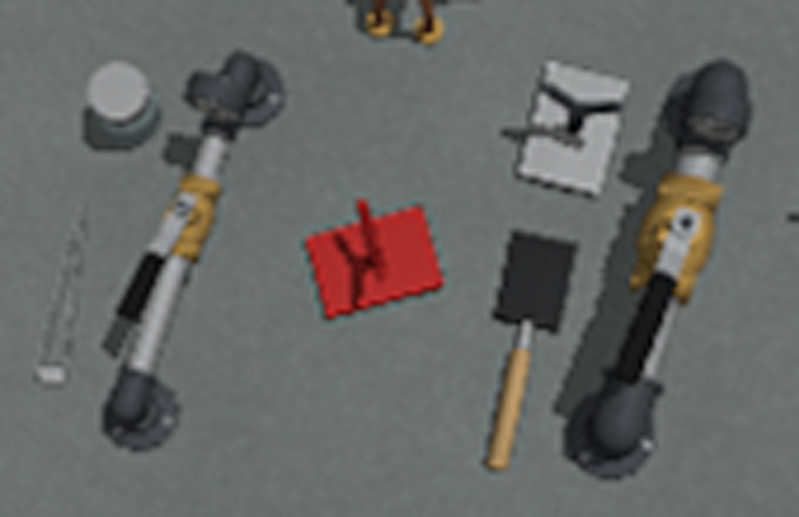

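The left line is thin, with a short lever: pivot at crop (183,210), sleeve from (155,258) to (125,315). The right line is thick, with a long lever: pivot at (685,222), sleeve from (665,280) to (630,378). Both levers point toward the robot and close to the left, +y. The choice holds. Next I'll compute positions, using the scene view as the second view for height.

```bash
cat > h.py <<'E'
import numpy as np,cv2
from scipy.spatial.transform import Rotation as R
from station import observe,camera,calibration
def ray(c,u,v):
    d=R.from_quat(c['attitude']).apply([(u-c['cx'])/c['fx'],(v-c['cy'])/c['fy'],1]);return np.array(c['origin']),d
def plane(c,u,v,z):
    o,d=ray(c,u,v);return o+d*(z-o[2])/d[2]
def proj(c,p):
    x=R.from_quat(c['attitude']).inv().apply(np.array(p)-c['origin']);return np.array([c['fx']*x[0]/x[2]+c['cx'],c['fy']*x[1]/x[2]+c['cy']])
def two(r1,r2):
    (a,d),(b,e)=r1,r2
    s=np.linalg.lstsq(np.c_[d,-e],b-a,rcond=None)[0];p,q=a+s[0]*d,b+s[1]*e
    return (p+q)/2,np.linalg.norm(p-q)
E
python3 - <<'E'
from h import *
t=calibration('top');s=calibration('scene')
for n,u,v,z in [('Opiv',183,210,.122),('Osl0',155,258,.122),('Osl1',125,315,.122),('Oelb_near',130,395,.068),('Oelb_far',240,80,.068),('Ppiv',685,222,.135),('Psl0',665,280,.135),('Psl1',630,378,.135),('Pnear',620,420,.068),('Pfar',718,110,.068)]:
    p=plane(t,u/4.7+235-.4,v/4.7+125-.4,z);print(n,p.round(3),proj(s,p).round(0))
i=cv2.imread("pics/scene0.png")[160:310,220:400]
cv2.imwrite("pics/c2.png",cv2.resize(i,None,fx=4,fy=4,interpolation=cv2.INTER_CUBIC))
E
```

```text
Opiv [0.61  0.21  0.122] [334. 251.]
Osl0 [0.572 0.23  0.122] [348. 250.]
Osl1 [0.529 0.252 0.122] [363. 248.]
Oelb_near [0.474 0.257 0.068] [375. 254.]
Oelb_far [0.729 0.172 0.068] [294. 274.]
Ppiv [ 0.595 -0.171  0.135] [269. 189.]
Psl0 [ 0.55  -0.155  0.135] [282. 187.]
Psl1 [ 0.476 -0.127  0.135] [303. 183.]
Pnear [ 0.452 -0.127  0.068] [308. 196.]
Pfar [ 0.701 -0.211  0.068] [239. 209.]
```

View pics/c2.png

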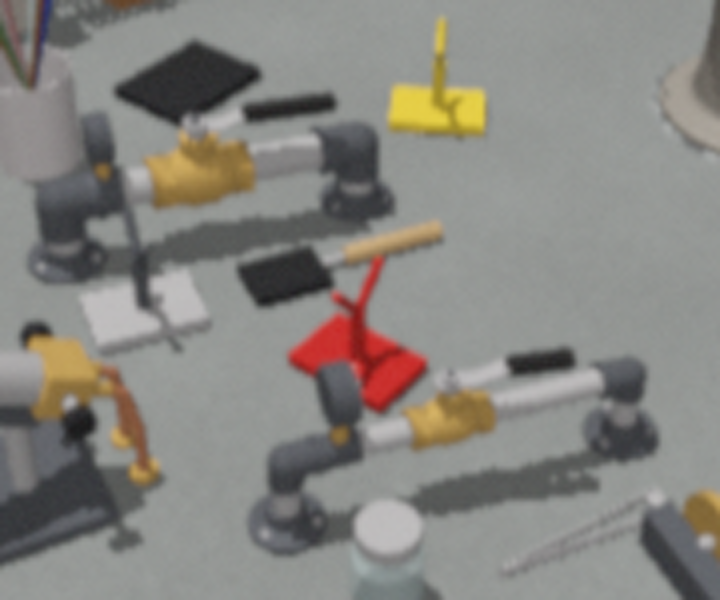

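The scene crop puts the oxygen sleeve ends at (347,251) and (363,249) and the propane tip at (304,185). All are within 2 px of the projections from the top view, so heights of about 0.12 m and 0.13 m are confirmed. I'll shut the fingers and go above the right-hand side of the oxygen lever.

```bash
R1='[-0.035,-0.0142,0,0,0,0,0]'; python3 -m handwheel '[[-0.035,-0.0142,0,0,0,0,0],[-0.035,-0.0142,0,0,0,0,0],[-0.035,-0.0142,0,0,0,0,0],[-0.035,-0.0142,0,0,0,0,0],[-0.035,-0.0142,0,0,0,0,0],[-0.035,-0.0142,0,0,0,0,0],[-0.035,-0.0142,0,0,0,0,0],[-0.035,-0.0142,0,0,0,0,0],[-0.035,-0.0142,0,0,0,0,0],[-0.035,-0.0142,0,0,0,0,0]]' 20
python3 -m handwheel '[[-0.035,-0.0142,0,0,0,0,0],[-0.035,-0.0142,0,0,0,0,0],[-0.035,-0.0142,0,0,0,0,0],[0,0,0,0,0,0.1,0],[0,0,0,0,0,0.1,0],[0,0,0,0,0,0,0],[0,0,0,0,0,0,0]]'
python3 - <<'E'
from h import *
s=observe();c=calibration('wrist');i=camera('wrist');cv2.imwrite("pics/w1.png",i[:,:,::-1])
print(s['t'],s['position'],R.from_quat(s['ee_rot']).as_matrix().round(3),s['width'],c['origin'],s['contact_force'])
for p in [(.61,.21,.122),(.572,.23,.122),(.529,.252,.122)]:print(proj(c,p))
E
```

```text
t: 0.93
position: [0.4403, 0.2748, 0.4045]
ee_rot: [0.134, 0.991, -0.0, -0.0]
contact_force: [-0.1, 1.0, -0.0]
width: 0.0005
grip_force: 0.0
t: 1.52
position: [0.529, 0.2073, 0.4043]
ee_rot: [0.231, 0.973, -0.0, -0.0]
contact_force: [-1.0, 0.1, -0.3]
width: -0.0001
grip_force: 0.0
1.5167 [0.52899235 0.20728431 0.4042528 ] [[-0.893  0.449 -0.001]
 [ 0.449  0.893 -0.   ]
 [ 0.001 -0.001 -1.   ]] -0.00014865548775805926 [0.45648375 0.24201406 0.37366253] [-0.95782693  0.09824544 -0.31529205]
[366.9264373  275.65798826]
[370.12877663 231.05704356]
[373.4304449  175.32679777]
```

View pics/w1.png

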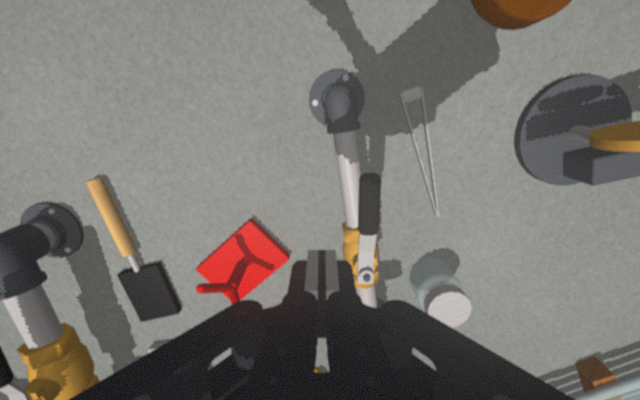

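The wrist view shows the pivot at (367,275) and the sleeve from (370,232) to (371,176), as predicted within 2 px. The shut fingertips at (322,255) are on its right. I'll lower the tool, then close in on the sleeve.

```bash
python3 -m handwheel '[[0,0,0.035,0,0,0,0],[0,0,0.035,0,0,0,0],[0,0,0.035,0,0,0,0],[0,0,0.02,0,0,0,0],[0,0,0,0,0,0,0],[0,0.006,0,0,0,0,0],[0,0.005,0,0,0,0,0],[0,0.003,0,0,0,0,0],[0,0.003,0,0,0,0,0],[0,0,0,0,0,0,0]]'
```

```text
t: 2.4
position: [0.5371, 0.223, 0.2811]
ee_rot: [0.232, 0.973, 0.0, 0.001]
contact_force: [-0.2, 0.0, 0.2]
width: -0.0001
grip_force: 0.0
```

```bash
python3 -m handwheel '[[0.002,0.0073,0,0,0,0.1,0],[0.002,0.0073,0,0,0,0.1,0],[0.002,0.0073,0,0,0,0.1,0],[0.002,0.0073,0,0,0,0.1,0],[0,0,0,0,0,0,0]]'; python3 -m handwheel '[[0.002,0.0073,0,0,0,0.1,0],[0.002,0.0073,0,0,0,0.1,0],[0.002,0.0073,0,0,0,0.1,0],[0.002,0.0073,0,0,0,0.1,0],[0.002,0.0073,0,0,0,0.1,0],[0,0,0,0,0,0,0]]'
python3 - <<'E'
from h import *
s=observe();M=R.from_quat(s['ee_rot']).as_matrix();d=np.array([.61,.21])-s['position'][:2]
print('pivot in tool',d@M[:2,0],d@M[:2,1],'tool x deg',np.degrees(np.arctan2(M[1,0],-M[0,0])),s['q'])
c=camera('top');cv2.imwrite("pics/t2.png",cv2.resize(c[120:240,200:420,::-1],None,fx=3.6,fy=3.6,interpolation=cv2.INTER_CUBIC))
E
```

```text
t: 2.82
position: [0.5474, 0.2513, 0.2804]
ee_rot: [0.422, 0.907, 0.0, 0.001]
contact_force: [-1.6, -0.2, 0.5]
width: 0.0001
grip_force: 0.1
t: 3.32
position: [0.5741, 0.2773, 0.28]
ee_rot: [0.632, 0.775, 0.0, -0.0]
contact_force: [-1.0, 0.3, 0.7]
width: -0.0001
grip_force: 0.3
pivot in tool -0.07316326190815867 0.02161332722757009 tool x deg 78.42768111958831 [3.29703015e-01 6.57167198e-01 1.35312169e+00 9.04473168e-04
 1.13094478e+00 1.27343074e-01]
```

View pics/t2.png

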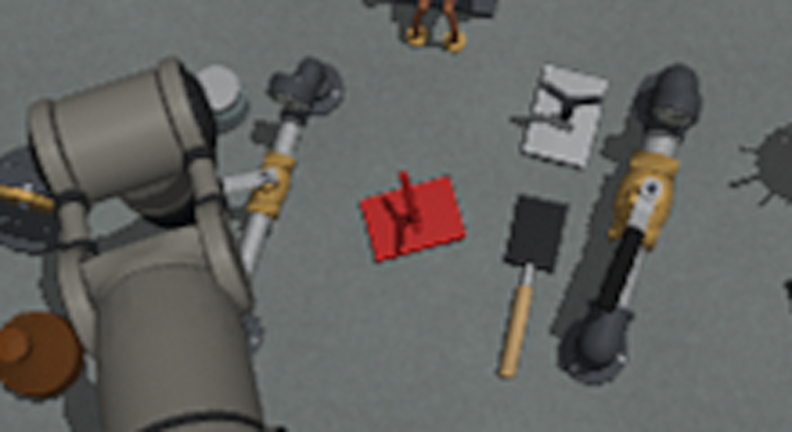

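The oxygen lever now points left, from its pivot at crop (265,180) to (222,186), about 83° round against 108° needed. I'll continue.

```bash
python3 -m handwheel '[[0.002,0.0073,0,0,0,0.1,0],[0.002,0.0073,0,0,0,0.1,0],[0.002,0.0073,0,0,0,0.1,0],[0.001,0.0037,0,0,0,0.05,0],[0,0,0,0,0,0,0]]'; python3 -m handwheel '[[0.001,0.0037,0,0,0,0.05,0],[0.001,0.0037,0,0,0,0.05,0],[0,0,0,0,0,0,0]]';  python3 -m handwheel '[[0,0.002,0,0,0,0.03,0],[0,0.002,0,0,0,0,0],[0,0,0,0,0,0,0]]'
```

```text
t: 3.78
position: [0.5987, 0.286, 0.2797]
ee_rot: [0.756, 0.654, 0.0, -0.001]
contact_force: [-1.6, 1.9, 0.0]
width: 0.0002
grip_force: 0.8
t: 4.03
position: [0.6061, 0.2867, 0.2797]
ee_rot: [0.788, 0.616, 0.0, -0.001]
contact_force: [-3.6, 3.2, -0.3]
width: 0.0001
grip_force: 1.3
t: 4.28
position: [0.6098, 0.2856, 0.2796]
ee_rot: [0.797, 0.605, -0.0, -0.001]
contact_force: [-2.0, 3.2, -0.7]
width: 0.0002
grip_force: 1.7
```

```bash
for i in 1 2; do :; done; python3 -m handwheel '[[0,0.002,0,0,0,0.03,0],[0,0.002,0,0,0,0,0],[0,0,0,0,0,0,0]]'; python3 -m handwheel '[[0,0.002,0,0,0,0.02,0],[0,0,0,0,0,0,0]]';python3 -m handwheel '[[0,0.002,0,0,0,0,0],[0,0,0,0,0,0,0]]'
```

```text
t: 4.53
position: [0.6136, 0.2845, 0.2796]
ee_rot: [0.806, 0.592, 0.0, -0.001]
contact_force: [-3.2, 3.2, -0.4]
width: -0.0001
grip_force: 1.7
t: 4.7
position: [0.6154, 0.284, 0.2796]
ee_rot: [0.812, 0.584, -0.0, -0.001]
contact_force: [-3.5, 4.7, -0.1]
width: -0.0001
grip_force: 2.4
t: 4.87
position: [0.6162, 0.2839, 0.2795]
ee_rot: [0.811, 0.584, -0.001, -0.002]
contact_force: [-9.9, 4.8, 2.4]
width: -0.0001
grip_force: 5.5
```

```bash
python3 -m handwheel '[[0,0.002,0,0,0,0,0],[0,0,0,0,0,0,0]]'; python3 -m handwheel '[[0,-0.015,0,0,0,0,0],[0,-0.03,0,0,0,0,0],[0,0,-0.04,0,0,0,0],[0,0,-0.04,0,0,0,0],[0,0,-0.04,0,0,0,0],[0,0,0,0,0,0,0]]'
python3 - <<'E'
from h import *
s=observe();c=calibration('wrist');i=camera('wrist');cv2.imwrite("pics/w2.png",i[:,:,::-1])
print(s['position'],R.from_quat(s['ee_rot']).as_matrix().round(3),s['contact_force'])
e=np.array([.633-.61,.278-.21])/.072
for r in(0,.042,.097):print(proj(c,[.61+e[0]*r,.21+e[1]*r,.122]))
t=calibration('top')
E
```

```text
t: 5.03
position: [0.617, 0.2838, 0.2795]
ee_rot: [0.811, 0.585, -0.003, -0.003]
contact_force: [-15.2, 8.1, 5.6]
width: -0.0001
grip_force: 8.5
t: 5.53
position: [0.5778, 0.2966, 0.4097]
ee_rot: [0.812, 0.584, 0.008, 0.003]
contact_force: [0.8, 0.0, 1.1]
width: -0.0001
grip_force: 0.0
[0.57783688 0.29659744 0.40966693] [[ 0.318  0.948  0.016]
 [ 0.948 -0.318  0.005]
 [ 0.01   0.014 -1.   ]] [0.77624034 0.03440752 1.13599402]
[381.07109057 274.48349185]
[383.93392367 231.71290164]
[388.10196532 169.44255778]
```

View pics/w2.png

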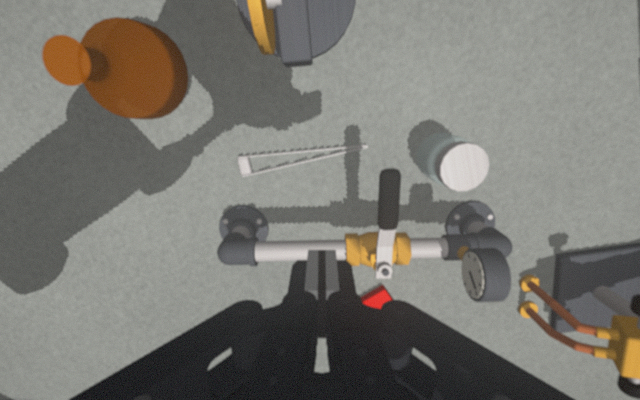

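Oxygen stands square across its pipe: pivot (385,271), sleeve tip (389,170), pipe from (258,250) to (440,247). The force rose to 18 N against the stop. A quick ray check of the angle, then on to propane.

Run:
```python
from h import *
i=cv2.imread("pics/w2.png");c=calibration('wrist')
a=lambda v:np.degrees(np.arctan2(v[1],v[0]))
g=cv2.cvtColor(i,cv2.COLOR_BGR2GRAY)
m=(g[165:228,372:406]<50).astype('uint8');n,l,st,ce=cv2.connectedComponentsWithStats(m);k=1+st[1:,4].argmax()
v,u=np.nonzero(l==k);P=np.array([plane(c,x+372,y+165,.122)[:2] for x,y in zip(u,v)]);
d=np.linalg.svd(P-P.mean(0))[2][0] if len(P)<3000 else 0;d*=np.sign(d[1]);print(len(P),P.mean(0))
hs=[]
for x in list(range(262,340,4))+list(range(416,440,4)):
    y=np.nonzero(g[232:266,x]>150)[0];
    if len(y):hs.append(plane(c,x,232+y.mean(),.075)[:2])
hs=np.array(hs);e=np.linalg.svd(hs-hs.mean(0))[2][0];e*=np.sign(e[0])
print('lever',a(d),'pipe',a(e),'diff',a(d)-a(e)); 
s=observe();M=R.from_quat(s['ee_rot']).as_matrix()
print(s['position'], s['t'])
```

```text
Traceback (most recent call last):
ValueError: attempt to get argmax of an empty sequence
```

Run:
```python
from h import *
i=cv2.imread("pics/w2.png");c=calibration('wrist')
a=lambda v:np.degrees(np.arctan2(v[1],v[0]))
g=cv2.cvtColor(i,cv2.COLOR_BGR2GRAY)
print(g[200,372:406:2],g[236:264:2,300])
m=(g[165:228,372:406]<g[200,388]+25).astype('uint8')
v,u=np.nonzero(m);P=np.array([plane(c,x+372,y+165,.122)[:2] for x,y in zip(u,v)])
d=np.linalg.svd(P-P.mean(0),full_matrices=False)[2][0];d*=np.sign(d[1])
w=g.astype(float);hs=[]
for x in list(range(262,340,4))+list(range(416,440,4)):
    y=232+np.nonzero(g[232:268,x]>145)[0]
    if len(y):hs.append(plane(c,x,y.mean(),.072)[:2])
hs=np.array(hs);e=np.linalg.svd(hs-hs.mean(0))[2][0];e*=np.sign(e[0])
print(len(P),len(hs),'lever',a(d),'pipe',a(e),'diff',a(d)-a(e))
```

```text
[127 121 129  90  60  61  64  67  72  63  71  66  68  80 143 156 153] [155 155 128 112 136 158 179 196 206 210 208 191 121  55]
1250 26 lever 72.28663293309968 pipe -19.331462707817604 diff 91.61809564091729
```

Square within about 1.5°, and against the stop. Moving over to propane, right-hand side of its lever.

```bash
python3 -m handwheel '[[-0.0397,0.0054,0,0,0,0,0],[-0.0397,0.0054,0,0,0,0,0],[-0.0397,0.0054,0,0,0,0,0],[-0.0397,0.0054,0,0,0,0,0],[-0.0397,0.0054,0,0,0,0,0],[-0.0397,0.0054,0,0,0,0,0],[-0.0397,0.0054,0,0,0,0,0],[-0.0397,0.0054,0,0,0,0,0],[-0.0397,0.0054,0,0,0,0,0],[-0.0397,0.0054,0,0,0,0,0]]'
python3 -m handwheel '[[-0.0397,0.0054,0,0,0,0,0],[-0.0397,0.0054,0,0,0,0,0],[0,0,0,0,0,-0.118,0],[0,0,0,0,0,-0.118,0],[0,0,0,0,0,-0.118,0],[0,0,0,0,0,-0.118,0],[0,0,0,0,0,-0.118,0],[0,0,0,0,0,-0.118,0],[0,0,0,0,0,-0.118,0],[0,0,0,0,0,-0.118,0]]'
python3 -m handwheel '[[0,0,0,0,0,-0.118,0],[0,0,0,0,0,-0.118,0],[0,0,0,0,0,-0.118,0],[0,0,0,0,0,-0.118,0],[0,0,0,0,0,-0.118,0],[0,0,0,0,0,0,0],[0,0,0,0,0,0,0]]'
python3 - <<'E'
from h import *
s=observe();c=calibration('wrist');i=camera('wrist');cv2.imwrite("pics/w3.png",i[:,:,::-1])
print(s['t'],s['position'],R.from_quat(s['ee_rot']).as_matrix().round(3),s['contact_force'],s['q'].round(2))
for p in [(.595,-.171,.135),(.55,-.155,.135),(.476,-.127,.135)]:print(proj(c,p))
E
```

```text
t: 6.42
position: [0.4993, -0.0985, 0.3988]
ee_rot: [0.812, 0.584, -0.0, -0.0]
contact_force: [0.7, -0.2, -0.6]
width: 0.0001
grip_force: 0.0
t: 7.25
position: [0.4846, -0.1754, 0.3986]
ee_rot: [0.455, 0.89, -0.0, -0.001]
contact_force: [0.3, -0.8, -0.0]
width: 0.0002
grip_force: 0.0
t: 7.83
position: [0.4848, -0.1753, 0.3989]
ee_rot: [0.182, 0.983, -0.0, -0.0]
contact_force: [-0.3, -0.5, 0.4]
width: -0.0
grip_force: 0.0
7.8333 [ 0.48478474 -0.17529331  0.39893269] [[-0.934  0.358 -0.001]
 [ 0.358  0.934  0.   ]
 [ 0.001 -0.    -1.   ]] [-0.26315973 -0.51933489  0.38817119] [-0.5   0.33  1.56 -0.    1.25 -1.7 ]
[373.53079953 317.86820706]
[375.05880433 268.88703964]
[380.16276467 174.23509699]
```

View pics/w3.png

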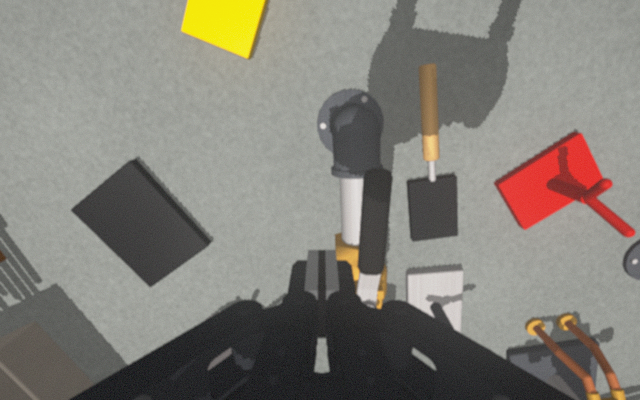

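The propane sleeve runs from (371,272) to (378,172), about 2 mm from the prediction. The fingertips at (322,262) are on its right with room to go down.

```bash
python3 -m handwheel '[[0,0,0.035,0,0,0,0],[0,0,0.035,0,0,0,0],[0,0,0.032,0,0,0,0],[0,0,0.01,0,0,0,0],[0,0,0,0,0,0,0],[0,0.006,0,0,0,0,0],[0,0.004,0,0,0,0,0],[0,0.003,0,0,0,0,0],[0,0,0,0,0,0,0]]'
python3 -m handwheel '[[0.0021,0.0099,0,0,0,0.1,0],[0.0021,0.0099,0,0,0,0.1,0],[0.0021,0.0099,0,0,0,0.1,0],[0,0,0,0,0,0,0]]'
python3 -m handwheel '[[0.0021,0.0099,0,0,0,0.1,0],[0.0021,0.0099,0,0,0,0.1,0],[0.0021,0.0099,0,0,0,0.1,0],[0.0021,0.0099,0,0,0,0.1,0],[0.0021,0.0099,0,0,0,0.1,0],[0,0,0,0,0,0,0]]'
python3 - <<'E'
from h import *
s=observe();M=R.from_quat(s['ee_rot']).as_matrix();d=np.array([.594,-.173])-s['position'][:2]
print('pivot in tool',d@M[:2,0],d@M[:2,1],'tool x deg',np.degrees(np.arctan2(M[1,0],-M[0,0])),s['q'].round(2))
E
```

```text
t: 8.63
position: [0.4904, -0.1624, 0.2893]
ee_rot: [0.181, 0.983, -0.0, 0.001]
contact_force: [0.1, 1.4, -0.6]
width: 0.0
grip_force: 0.0
t: 8.97
position: [0.498, -0.1332, 0.2889]
ee_rot: [0.328, 0.945, -0.0, 0.001]
contact_force: [-0.5, -0.4, 0.8]
width: 0.0001
grip_force: 0.0
t: 9.47
position: [0.5284, -0.0935, 0.2884]
ee_rot: [0.55, 0.835, 0.0, 0.0]
contact_force: [-1.7, -0.1, -0.2]
width: -0.0002
grip_force: 0.0
pivot in tool -0.09897657205409714 0.028846701887143722 tool x deg 66.71715611438731 [-0.32  0.48  1.65  0.    1.01 -0.72]
```

```bash
python3 -m handwheel '[[0.0021,0.0099,0,0,0,0.1,0],[0.0021,0.0099,0,0,0,0.1,0],[0.0021,0.0099,0,0,0,0.1,0],[0.0021,0.0099,0,0,0,0.1,0],[0.0021,0.0099,0,0,0,0.1,0],[0,0,0,0,0,0,0]]'
python3 -m handwheel '[[0.001,0.005,0,0,0,0.05,0],[0.001,0.005,0,0,0,0.05,0],[0.001,0.005,0,0,0,0.05,0],[0,0,0,0,0,0,0]]'
python3 -m handwheel '[[0.001,0.005,0,0,0,0.05,0],[0,0,0,0,0,0,0]]'
```

```text
t: 9.97
position: [0.5741, -0.0732, 0.2876]
ee_rot: [0.739, 0.674, 0.0, -0.001]
contact_force: [-0.5, 0.4, -0.5]
width: 0.0001
grip_force: 0.2
t: 10.3
position: [0.5886, -0.0725, 0.2873]
ee_rot: [0.787, 0.617, -0.0, -0.002]
contact_force: [-2.5, 2.6, 0.7]
width: 0.0001
grip_force: 1.4
t: 10.47
position: [0.5936, -0.0728, 0.2872]
ee_rot: [0.802, 0.598, -0.0, -0.002]
contact_force: [-3.0, 3.7, 0.1]
width: 0.0002
grip_force: 1.7
```

```bash
python3 -m handwheel '[[0,0.003,0,0,0,0.02,0],[0,0.003,0,0,0,0,0],[0,0,0,0,0,0,0]]'
python3 -m handwheel '[[0,0.003,0,0,0,0,0],[0,0,0,0,0,0,0]]'
python3 -m handwheel '[[0,0.002,0,0,0,0,0],[0,0,0,0,0,0,0]]'
```

```text
t: 10.72
position: [0.5991, -0.0745, 0.2872]
ee_rot: [0.807, 0.591, -0.0, -0.002]
contact_force: [-2.6, 5.1, -0.7]
width: 0.0005
grip_force: 2.0
t: 10.88
position: [0.6019, -0.0754, 0.2872]
ee_rot: [0.807, 0.591, -0.0, -0.002]
contact_force: [-3.5, 5.7, 0.0]
width: -0.0001
grip_force: 2.3
t: 11.05
position: [0.603, -0.0757, 0.2872]
ee_rot: [0.807, 0.591, -0.001, -0.003]
contact_force: [-7.8, 6.7, 0.6]
width: -0.0002
grip_force: 4.9
```

```bash
python3 -m handwheel '[[0,0.002,0,0,0,0,0],[0,0,0,0,0,0,0]]'
python3 -m handwheel '[[0,0.002,0,0,0,0,0],[0,0,0,0,0,0,0]]'
python3 -m handwheel '[[0,-0.015,0,0,0,0,0],[0,-0.03,0,0,0,0,0],[0,0,-0.04,0,0,0,0],[0,0,-0.04,0,0,0,0],[0,0,-0.04,0,0,0,0],[0,-0.04,0,0,0,0,0],[0,-0.04,0,0,0,0,0],[0,-0.04,0,0,0,0,0],[0,0,0,0,0,0,0]]'
python3 - <<'E'
from h import *
c=camera('top');cv2.imwrite("pics/t3.png",cv2.resize(c[120:240,190:410,::-1],None,fx=3.6,fy=3.6,interpolation=cv2.INTER_CUBIC))
E
```

```text
t: 11.22
position: [0.6039, -0.0759, 0.2871]
ee_rot: [0.807, 0.591, -0.003, -0.005]
contact_force: [-15.2, 8.5, 7.1]
width: 0.0002
grip_force: 8.5
t: 11.38
position: [0.6047, -0.076, 0.287]
ee_rot: [0.807, 0.591, -0.004, -0.007]
contact_force: [-20.8, 10.1, 11.0]
width: 0.0001
grip_force: 12.0
t: 12.13
position: [0.4449, -0.025, 0.4068]
ee_rot: [0.807, 0.591, -0.002, -0.003]
contact_force: [0.3, -0.1, -0.3]
width: -0.0004
grip_force: 0.0
```

View pics/t3.png

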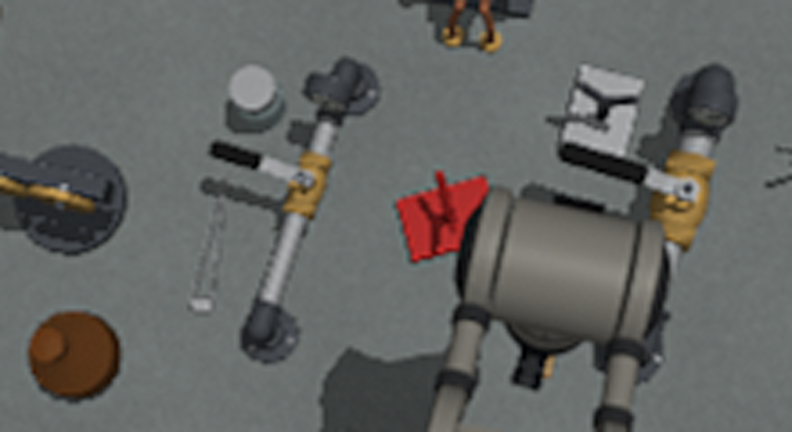

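Both levers now stand square across their pipes, and the robot is clear. Oxygen runs (307,180) to (215,149) and propane (686,190) to (565,152). The jar, fork rest, tweezers and red fork are where they were.

```bash
python3 -c "
from station import manip;print(manip.job_done())"
```

```text
the job is handed in; nothing more can be done
None
```

I closed the oxygen valve first and then propane, pushing each lever with the shut fingertips against its stop until it stood square across its pipe; nothing else on the bench appears to have moved, and I handed the job in at about 12 s.

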